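Seat the matching thread comb in the spindle's thread

TASK

Of the two toothed thread-pitch leaves lying on the desk, take the one whose tooth spacing matches the thread of the spindle clamped in the fixture. Lay it flat on the fixture's rest and seat its teeth fully home in the thread, with every tooth in a groove and both ends of the leaf equally deep; check that it sits flat and let go. Leave the other leaf and the glass stopper where they are.

Things in the scene. Friction and masses are not known exactly. Their poses are not given: they have to be found in the camera images.
- fixture: Fixed thread-checking fixture: dark base plate 120 x 192 x 10 mm with a horizontal steel spindle and, on the robot's side of it, a flat aluminium rest. Origin on the desk below the spindle's middle; y runs along the spindle; x points across it, from rest to spindle (roughly away from the robot). Grey clamp blocks at y = -92 to -70 and 70 to 92, x = -22 to 22 mm, up to 57 mm high.
- rest_top (a point): Centre of the rest's flat top, 37 mm above the desk, at x = -52 mm in the fixture; same axes as the fixture. The top is 66 mm along x (x = -85 to -19 mm of the fixture) and 128 mm along y.
- spindle_axis (a point): Middle of the spindle's axis, 40 mm above the desk, same axes as the fixture. Thread 132 mm long, outside diameter 36 mm, pitch 12 mm, 6 mm deep, V-shaped with flat crests. On the side facing the rest the grooves lie at y = -54, -42, -30, -18, -6, 6, 18, 30, 42, 54 mm.
- coarse_leaf_center (a point): Loose toothed leaf: 5 big teeth at 12 mm spacing. Steel blade 6 mm thick, 60 mm along y; x points to the teeth, z up; 0.12 kg. An upright aluminium grip tab on it is 10 mm thick along x, 36 mm along y, top 61 mm above the underside. This point: middle of the tab, 30 mm above the underside; the blade reaches 15 mm back and 25 mm forward to the root line, the teeth 5.8 mm further.
- coarse_end_left (a point): Point on the coarse leaf: +y end of the root line of its teeth, half-way through the blade (3 mm above the underside). Fully home, the root line is 18.6 mm from the spindle's axis (the tab's middle 43.6 mm), and the tab's middle is at y = -30, -18, -6, 6, 18 or 30 mm of the fixture. The tapered teeth draw into the nearest grooves when the leaf is pushed.
- coarse_end_right (a point): The same at the -y end of the root line, 60 mm from the other end. Teeth lie at y = -24, -12, 0, 12, 24 mm from the tab's middle.
- fine_leaf_center (a point): The other loose leaf: same blade and tab, but 8 small teeth at 7.5 mm spacing, 3.6 mm long. Point and axes as on the coarse leaf.
- stopper_1: Translucent ground-glass stopper lying on its side between the leaves, 24 x 49 x 24 mm; origin at the centre of its underside. To be left alone.
Things that resemble listed ones, but are neither listed nor needed, are in the scene too. What is shaped like the part that bears coarse_leaf_center but purple or turquoise is not meant.

How it is judged:
By the outcome, as a careful person would: the job done as asked, in the order asked, and still so for the second after the job is handed in, with the robot touching nothing.
It also fails if it takes over 48 s, if anything falls off the work surface, if the arm or the gripper's body presses on something with over 40 N, if the wrist force passes 120 N, or if a joint passes its speed limit or range.

ROBOT

A 7-joint arm with a two-finger parallel gripper is mounted at the origin on a cart in front of the work surface, level with it; the furniture and walls round the work are solid. World frame = base frame: x ahead of the robot, y to its left, z up, the work surface at z = 0. Lengths are in m, angles in rad, forces in N, time in s.
With the tool pointing down it reaches from about 0.425 to 0.95 m from the base axis. Payload 16.7 kg.
Tool frame: the origin (TCP) lies midway between the tips of the shut fingers; the grasp point (between the pads) lies 19 mm behind it (arm.grasp_offset is the z of the grasp point in the tool frame, in m); z points along the fingers, y is the line along which they close (so a half turn about z gives the same grasp; the last joint's range is limited). The gripper opens to 94 mm and grips with 3 to 60 N. Pads are 16 mm wide; open, the fingers measure 119 mm over their backs; the gripper's body (75 mm by 177 mm) begins 78 mm behind the grasp point.
Start: joints at [1.042, 0.426, 0.074, 1.606, -0.034, 1.111, -0.067], TCP at [0.25, -0.627, 0.205] pointing down, gripper open.
Joint ranges: [-2.85, 2.85], [-0.5, 2.14], [-1.23, 1.37], [0.21, 2.46], [-1.02, 4.16], [0.16, 2.05], [-2.73, 2.73]. Speed limits (rad/s): [1.89, 1.89, 2.39, 2.39, 3.01, 3.01, 3.01].

INTERFACE

Orientations are given as a unit quaternion [w, x, y, z].
In Python, from workcell import arm, viewer gives the robot as it stands.
- The arm moves only by the tool servo_tool, never from a script. Its argument "steps" is a list that holds one entry, the list of rows, each a list of 7 numbers: the shift along the world's x, y, z normalised to -1 to 1, where 1 is 0.06 m, then the turn, a rotation vector about the world's x, y, z normalised to -1 to 1, where 1 is 0.15 rad, then the closure, from 0 (fully open) to 1 (shut). A call has 1 to 20 rows; each row shifts and turns the commanded pose from where the row before left it; what a row does not reach is not made up. A row lasts 1/8 s, in which the tool goes at most 62.5 mm and 10.7 degrees, less where a joint would pass 70% of its speed; a pose out of reach is approached as far as the arm can. A call with a number of a shift or a turn outside -1 to 1 is refused whole. A call with a gripper value outside its range is refused whole. The fingers move at their own pace and stop on an object; "grip_force" is the grip in N (left out, the last holds). Time passes only in rows, so rows that do not move let the fingers close. It gives the time, the measured TCP pose, the force, the opening and the grip force at its end, in the units of the state.
- arm.get_state(): the state, without advancing time (a new reading comes with each control period).
- viewer.grab_frame(name): name is "scene" or "top" or "wrist"; returns the picture (420x560x3 uint8, red, green, blue); there is no depth.
- viewer.get_calibration(name): a dict with "fx", "fy", "cx", "cy" (pixels), "eye" and "rotation" of the camera in the world; the wrist camera has in their place "T_tool_cam" (4x4, takes a point from camera to tool coordinates, whose origin is the TCP and whose axes are the flange's). Camera axes: x right, y down, z forward; pixel columns grow to the right and rows downward; lengths in m; the calibration is good to about 2 mm. A picture is of the moment at which its call begins: read the wrist's pose just before it. get_calibration takes no time and is no camera call.
- arm.job_done(): hands the job in; it is judged then, once.
The state is a dict: "time": time; "qpos": joint angles; "joint_vel": joint speeds; "tau": joint torques, N m; "tcp_pos": TCP position; "eef_rot": TCP orientation; "force": force on the tool from outside, world axes, zero at the start; "wrist_torque": the same for the moment, N m; "opening": finger opening in m; "gripper_force": force on a finger pad.
Only numpy, scipy, OpenCV 4.12 (cv2) and the standard library are available. Lean on these libraries where they do the work, as an engineer would, in place of code of your own. Each camera call takes 0.05 s, during which the arm holds its last target. There are 200 camera calls.

## Working session

There is one attempt and no reset: what is moved stays moved. The work goes in short steps, Python scripts to look and compute and a tool call to move; the robot and the scene stay as the last step left them, time stands still between calls to the robot, and variables do not carry over. Pictures are saved under pics/ and viewed, at most 10 in all, crops included, and the job is handed in when it is done.

Besides the shell and the picture viewer there is one more tool, called after "Emit:" as name(argument=value, ...), one argument or row to a line, values as JSON. servo_tool: Moves the arm, as the interface text tells. Scaled input: -1 to 1 covers 0.06 m each way for a shift and 0.15 rad each way for a turn. Its arguments: {"type":"object","properties":{"steps":{"type":"array"},"grip_force":{"type":"number"}},"required":["steps"]}

```bash
mkdir -p pics; python3 - <<'E'
from workcell import arm, viewer
import cv2
print(arm.get_state())
for n in ("top","scene"):
    f=viewer.grab_frame(n); cv2.imwrite(f"pics/{n}0.png",cv2.resize(f[:,:,::-1],(800,600),interpolation=cv2.INTER_CUBIC)); print(viewer.get_calibration(n))
print(viewer.get_calibration("wrist"), arm.grasp_offset)
E
```

```text
{'time': 0.0, 'qpos': array([ 1.04148973,  0.42671883,  0.07384257,  1.60659055, -0.03412584,
        1.11079064, -0.06709444]), 'joint_vel': array([ 0.00023344,  0.00078447, -0.00027527,  0.00015051, -0.00035525,
       -0.00047066,  0.00014186]), 'tau': array([ 1.43072462e-03, -9.35803413e+01,  3.66702899e+00, -4.54167831e+01,
       -4.87422233e-02,  2.02975678e-02,  1.42385561e-04]), 'tcp_pos': array([ 0.25007625, -0.62650573,  0.2047914 ]), 'eef_rot': array([-6.06047905e-04,  9.82025087e-01,  1.88749409e-01, -1.49467077e-04]), 'force': array([-0.48111128, -0.70854557, -0.29288337]), 'wrist_torque': array([-0.01317232, -0.05807718, -0.00026999]), 'gripper_force': 0.0, 'opening': 0.09377728028123822}
{'fx': 384.2304297735451, 'fy': 384.2304297735451, 'cx': 271.82242069024375, 'cy': 208.17179325709225, 'eye': array([ 0.42680879, -0.34667215,  1.09258934]), 'rotation': array([ 0.03682742, -0.69744963,  0.71467995, -0.03795163])}
{'fx': 497.10832754500893, 'fy': 497.10832754500893, 'cx': 277.7571829461817, 'cy': 212.14415472446686, 'eye': array([-0.03044597, -1.35581846,  1.10980011]), 'rotation': array([-0.38793398,  0.8858863 , -0.2327372 ,  0.10269418])}
{'fx': 332.3999485336746, 'fy': 332.3999485336746, 'cx': 281.7208688106664, 'cy': 212.26778188763066, 'T_tool_cam': array([[ 3.07653475e-04, -9.65249878e-01, -2.61328487e-01,
         7.42982821e-02],
       [ 9.99999814e-01,  1.59573509e-04,  5.87862076e-04,
         1.54526336e-03],
       [-5.25732693e-04, -2.61328620e-01,  9.65249748e-01,
        -1.79615348e-01],
       [ 0.00000000e+00,  0.00000000e+00,  0.00000000e+00,
         1.00000000e+00]])} -0.0188
```

View pics/top0.png

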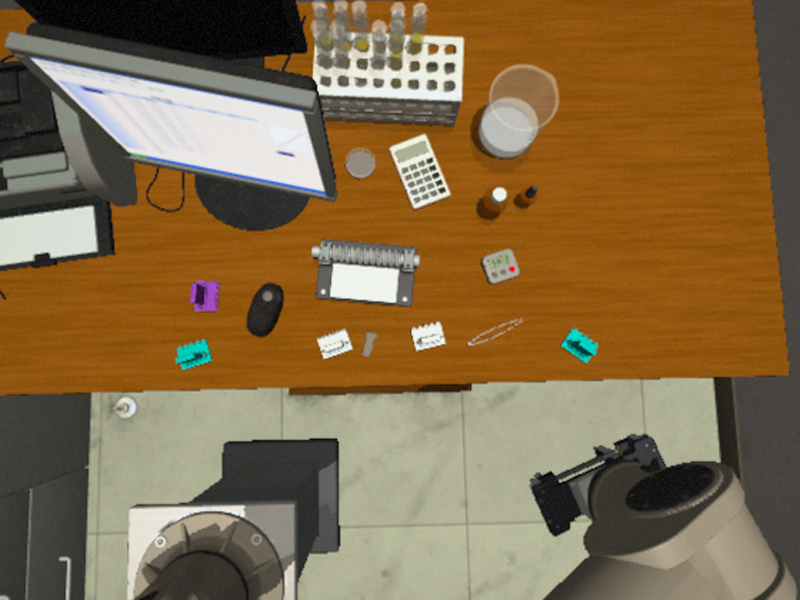

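View pics/scene0.png

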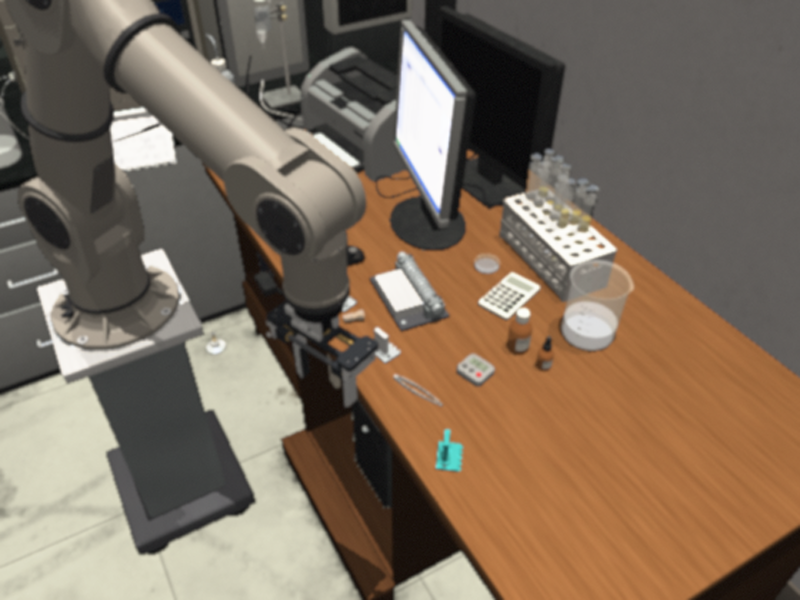

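The top view shows two silver leaves at about (335,344) and (428,336) in the 800x600 picture, with the stopper between them at (370,344). The fixture is at about (365,272). I'll enlarge that region.

```bash
cat > h.py <<'E'
import numpy as np
from scipy.spatial.transform import Rotation as R
from workcell import arm, viewer
def q(w): return R.from_quat(np.r_[w[1:],w[0]])
def cam(n, st=None):
    c=viewer.get_calibration(n); K=(c["fx"],c["fy"],c["cx"],c["cy"])
    if n=="wrist":
        st=st or arm.get_state(); T=np.eye(4); T[:3,:3]=q(st["eef_rot"]).as_matrix(); T[:3,3]=st["tcp_pos"]
        T=T@c["T_tool_cam"]; return K,T[:3,3],T[:3,:3]
    r=np.asarray(c["rotation"]); return K,np.asarray(c["eye"]),(q(r).as_matrix() if r.size==4 else r)
def ray(C,u,v,z):
    K,e,M=C; d=M@np.array([(u-K[2])/K[0],(v-K[3])/K[1],1]); return e+d*(z-e[2])/d[2]
def proj(C,p):
    K,e,M=C; d=M.T@(np.asarray(p)-e); return K[0]*d[0]/d[2]+K[2],K[1]*d[1]/d[2]+K[3]
E
python3 - <<'E'
from h import *
import cv2
f=viewer.grab_frame("top"); cv2.imwrite("pics/top_full.png",f[:,:,::-1])
c=f[160:265,210:350]; cv2.imwrite("pics/topc.png",cv2.resize(c[:,:,::-1],(800,600),interpolation=cv2.INTER_CUBIC))
C=cam("top")
for n,u,v,z in [("fixL",317,248,.04),("fixR",418,260,.04),("leafL",335,344,.006),("leafR",428,336,.006)]: print(n,ray(C,u*.7,v*.7,z))
E
```

```text
fixL [ 0.63861863 -0.21326668  0.04      ]
fixR [ 0.61017211 -0.40914033  0.04      ]
leafL [ 0.4522913  -0.24239991  0.006     ]
leafR [ 0.46355979 -0.42632982  0.006     ]
```

View pics/topc.png

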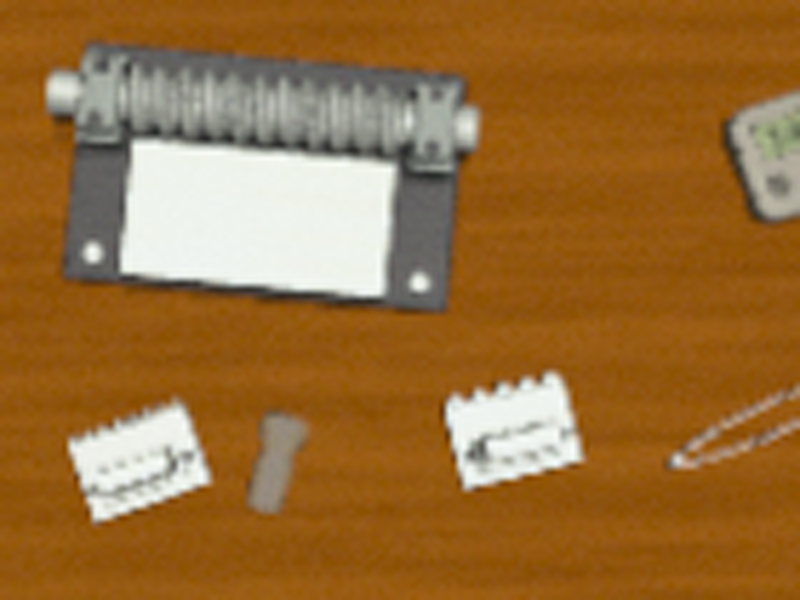

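In the crop, the right leaf at about (512,430) has 5 big teeth, so it is the coarse one. The left leaf at (140,460) is the fine one. I'll move above the coarse leaf with the closing line along its x axis.

Emit:
servo_tool(
  steps=[
    [[0.3,0.28,0,0,0,0.8,0],[0.3,0.28,0,0,0,0.8,0],[0.3,0.28,0,0,0,0.8,0],[0.3,0.28,0,0,0,0.8,0],[0.3,0.28,0,0,0,0.8,0],[0.3,0.28,0,0,0,0.8,0],[0.3,0.28,0,0,0,0.8,0],[0.3,0.28,0,0,0,0.8,0],[0.3,0.28,0,0,0,0.8,0],[0.3,0.28,0,0,0,0.8,0],[0.3,0.28,0,0,0,0.8,0],[0.3,0.28,0,0,0,0.7,0],[0,0,0,0,0,0,0],[0,0,0,0,0,0,0]],
  ],
  grip_force=20,
)

```text
time: 1.9
tcp_pos: [0.4655, -0.4258, 0.2053]
eef_rot: [-0.0, 0.621, 0.784, -0.0]
force: [0.3, 0.1, -0.1]
opening: 0.094
gripper_force: 0.0
```

```bash
python3 - <<'E'
from h import *
import cv2
s=arm.get_state(); C=cam("wrist",s)
f=viewer.grab_frame("wrist"); cv2.imwrite("pics/w1_full.png",f[:,:,::-1])
print(s["time"],s["tcp_pos"],s["eef_rot"],s["qpos"])
u,v=proj(C,[.463,-.426,.01]);print(u,v)
u0=int(np.clip(u-90,0,380));v0=int(np.clip(v-68,0,284));print(u0,v0)
cv2.imwrite("pics/w1.png",cv2.resize(f[v0:v0+135,u0:u0+180,::-1],(800,600),interpolation=cv2.INTER_CUBIC))
E
```

```text
1.9 [ 0.46552852 -0.42583158  0.20526734] [-2.25412429e-04  6.20595366e-01  7.84130920e-01 -2.01529341e-04] [ 0.86789556  0.37166629 -0.29577309  1.69285449  0.11976277  1.09526428
  0.76797293]
280.84577268452574 188.79002440684795
190 120
```

View pics/w1.png

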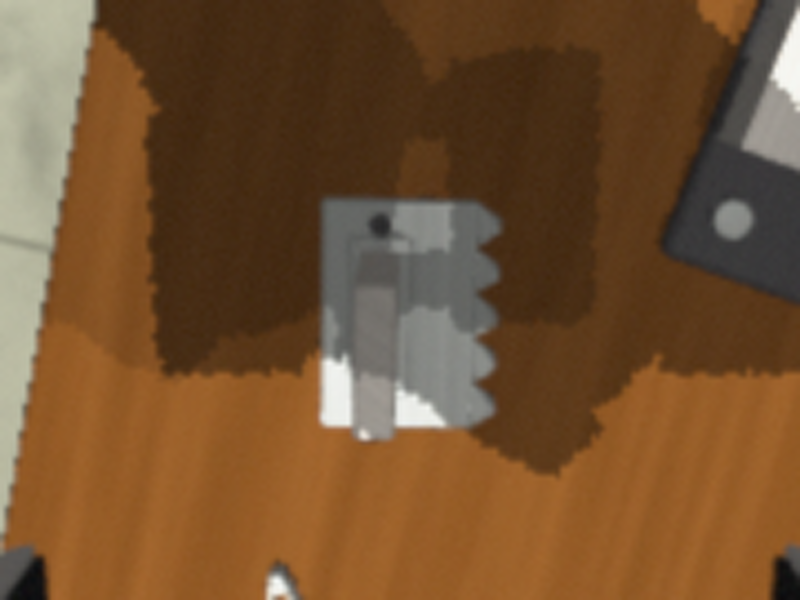

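The leaf shows 5 teeth. Its blade's back corners are at (322,198) and (322,428) in the crop, and the tab top is at x 353-397, y 287-437. It is well aligned with the tool.

```bash
python3 - <<'E'
from h import *
s=arm.get_state(); C=cam("wrist",s)
k=180/800
P=lambda u,v,z: ray(C,190+u*k,120+v*135/600,z)
bt,bb=P(322,198,.006),P(322,428,.006); print("back",bt,bb,np.linalg.norm(bt-bb))
d=bt-bb; print("yaw",np.degrees(np.arctan2(-d[0],d[1])))
a=np.arctan2(-d[0],d[1]); ex=np.array([np.cos(a),np.sin(a),0])
print("from back",(bt+bb)/2+.015*ex)
print("from tab top",P(375,362,.061))
x=q(s["eef_rot"]).as_matrix(); print("tool y ang",np.degrees(np.arctan2(x[1,1],x[0,1])))
# front tips
t,b=P(500,222,.003),P(495,408,.003); print("tips", (t+b)/2-.0308*ex, np.linalg.norm(t-b))
d=t-b; print(np.degrees(np.arctan2(-d[0],d[1])))
E
```

```text
back [ 0.43620271 -0.40456219  0.006     ] [ 0.44934653 -0.46428647  0.006     ] 0.0611534877491112
yaw 12.411519887746291
from back [ 0.45742406 -0.43120036  0.006     ]
from tab top [ 0.45735044 -0.43049102  0.061     ]
tool y ang 13.261594304464346
tips [ 0.45768432 -0.43136393  0.003     ] 0.04986392250236288
12.676969334019754
```

Emit:
servo_tool(
  steps=[
    [[-0.133,-0.087,-0.3,0,0,-0.08,0],[0,0,-0.6,0,0,0,0],[0,0,-0.6,0,0,0,0],[0,0,-0.6,0,0,0,0],[0,0,-0.5,0,0,0,0],[0,0,-0.3,0,0,0,0],[0,0,-0.09,0,0,0,0],[0,0,0,0,0,0,0],[0,0,0,0,0,0,0.5],[0,0,0,0,0,0,0.8],[0,0,0,0,0,0,1],[0,0,0,0,0,0,1],[0,0,0,0,0,0,1],[0,0,0,0,0,0,1],[0,0,0,0,0,0,1],[0,0,0,0,0,0,1]],
  ],
  grip_force=25,
)

```text
time: 3.95
tcp_pos: [0.4583, -0.4305, 0.0261]
eef_rot: [-0.0, 0.624, 0.781, -0.0]
force: [-0.0, -0.1, -0.0]
opening: 0.0175
gripper_force: 0.0
```

```bash
python3 - <<'E'
from h import *
s=arm.get_state(); print(s["time"],s["tcp_pos"],s["opening"],s["gripper_force"],s["force"])
E
```

```text
3.95 [ 0.45825504 -0.43050937  0.02607052] 0.017494984248235923 0.0 [-0.02585306 -0.06466517 -0.04084716]
```

Emit:
servo_tool(
  steps=[
    [[0,0,0,0,0,0,1],[0,0,0,0,0,0,1],[0,0,0,0,0,0,1],[0,0,0.3,0,0,0,1],[0,0,0.5,0,0,0,1],[0,0,0.5,0,0,0,1],[0,0,0.5,0,0,-0.3,1],[0.2,0.3,0.5,0,0,-0.5,1],[0.2,0.3,0.2,0,0,-0.5,1],[0.2,0.3,0,0,0,-0.5,1],[0.2,0.3,0,0,0,-0.4,1],[0.2,0.3,0,0,0,-0.23,1],[0.2,0.3,0,0,0,0,1],[0,0,0,0,0,0,1],[0,0,0,0,0,0,1]],
  ],
)

```text
time: 5.82
tcp_pos: [0.5298, -0.3233, 0.1767]
eef_rot: [0.0, 0.756, 0.655, -0.0]
force: [-1.1, -1.6, -0.8]
opening: 0.0099
gripper_force: 25.0
```

```bash
python3 - <<'E'
from h import *
import cv2
s=arm.get_state(); C=cam("wrist",s)
f=viewer.grab_frame("wrist"); cv2.imwrite("pics/w2_full.png",f[:,:,::-1])
print(s["time"],s["tcp_pos"],s["eef_rot"],s["opening"],s["gripper_force"],s["force"])
cv2.imwrite("pics/w2.png",cv2.resize(f[:,:,::-1],(800,600),interpolation=cv2.INTER_CUBIC))
E
```

```text
5.825 [ 0.52978713 -0.32325839  0.17671522] [ 2.51540626e-04  7.55831818e-01  6.54765750e-01 -1.14412059e-04] 0.009914841802932896 24.99377131462097 [-1.06751302 -1.5943197  -0.81382072]
```

View pics/w2.png

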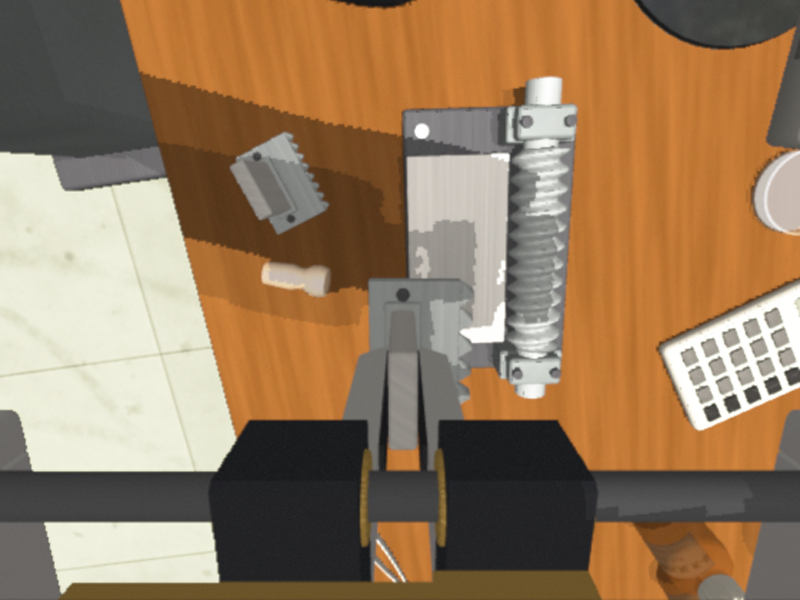

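The wrist view shows the leaf gripped, with the fixture ahead: clamps at about (542,124) and (531,367), and the rest at x 405-509. The fine leaf at (280,182) and the stopper at (295,278) are untouched. I'll enlarge the fixture.

```bash
python3 - <<'E'
import cv2
f=cv2.imread("pics/w2_full.png")[55:285,270:415]
f=cv2.resize(f,None,fx=3.4,fy=3.4,interpolation=cv2.INTER_CUBIC)
cv2.imwrite("pics/w2c.png",cv2.rotate(f,cv2.ROTATE_90_COUNTERCLOCKWISE))  # crop: X=row, Y=145*3.4-col
E
```

```text
(no output)
```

View pics/w2c.png

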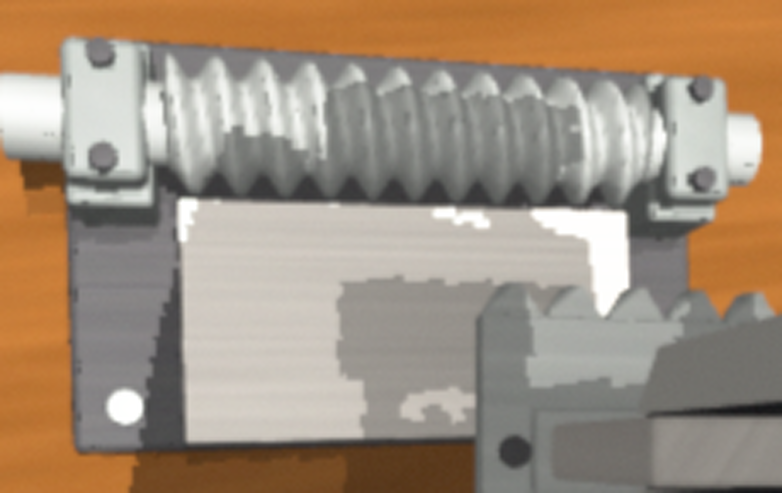

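```bash
cat > m.py <<'E'
from h import *
from scipy.optimize import least_squares
s=dict(tcp_pos=np.array([0.52978713,-0.32325839,0.17671522]),eef_rot=np.array([2.51540626e-04,.755831818,.654765750,-1.14412059e-04]))
C=cam("wrist",s)
px=lambda X,Y:(270+145-.5-Y/3.4, 55+X/3.4)
def W(x,y,z,p): c,n=np.cos(p[2]),np.sin(p[2]); return [p[0]+c*x-n*y,p[1]+n*x+c*y,z+(p[3] if len(p)>3 else 0)]
def fit(obs,p0):
    r=lambda p: np.ravel([np.subtract(proj(C,W(*o[2:],p)),px(*o[:2])) for o in obs])
    k=least_squares(r,p0); print(k.x,np.degrees(k.x[2])); print(np.round(k.fun.reshape(-1,2),1).tolist()); return k.x
if __name__=="__main__":
    F=fit([(179,199,-.019,.064,.037),(628,211,-.019,-.064,.037),(187,443,-.085,.064,.037),(102,104,0,.081,.058),(703,135,0,-.081,.058)],[.62,-.31,-.14])
    L=fit([(514,284,.0308,.024,.006),(571,285,.0308,.012,.006),(634,288,.0308,0,.006),(695,292,.0308,-.012,.006),(750,296,.0308,-.024,.006),(479,318,.025,.030,.006)],[.53,-.32,-.14,.15])
    M=q(s["eef_rot"]).as_matrix(); print("tool y ang",np.degrees(np.arctan2(M[1,1],M[0,1])))
    for y in (.054,.018,-.018,-.054): 
        u,v=proj(C,W(-.018,y,.04,F)); print(y,(v-55)*3.4,(414.5-u)*3.4)
E
python3 m.py
```

```text
[ 0.62033015 -0.31296478 -0.11469977] -6.571812473782296
[[-0.2, -0.0], [-0.5, -0.4], [-0.4, -0.2], [0.4, -0.2], [0.7, 1.0]]
[ 0.529041   -0.3235755  -0.14296928  0.14897975] -8.191536405405015
[[-0.2, -0.8], [-0.6, 0.8], [-0.5, 0.1], [0.0, -0.5], [0.5, 0.2], [0.8, 0.1]]
tool y ang -8.196212403137054
0.054 217.2827353486932 194.77588700817594
0.018 351.8378017644294 198.84796850235318
-0.018 478.5490531386026 202.68267020158547
-0.054 598.0829407156746 206.30016112552968
```

```bash
python3 - <<'E'
import m; from m import *
Cw=C; pw=px; Ct=cam("top"); pt=lambda X,Y:(210-.5+X/5.714,160-.5+Y/5.714)
ow=[(179,199,-.019,.064,.037),(628,211,-.019,-.064,.037),(187,443,-.085,.064,.037),(102,104,0,.081,.058),(703,135,0,-.081,.058)]
ot=[(130,140,-.019,.064,.037),(397,161,-.019,-.064,.037),(121,273,-.085,.064,.037),(388,298,-.085,-.064,.037)]
m.C,m.px=Ct,pt
p=fit(ot,[.62,-.31,-.14])
E
python3 - <<'E'
import cv2
f=cv2.imread("pics/top_full.png")[165:217,215:302]
cv2.imwrite("pics/tc2.png",cv2.resize(f,None,fx=9,fy=9,interpolation=cv2.INTER_CUBIC))
E
```

```text
[ 0.62114755 -0.30883188 -0.10566544] -6.054183663953021
[[0.7, 0.0], [-0.2, 0.1], [0.0, 0.3], [-0.5, -0.4]]
```

View pics/tc2.png

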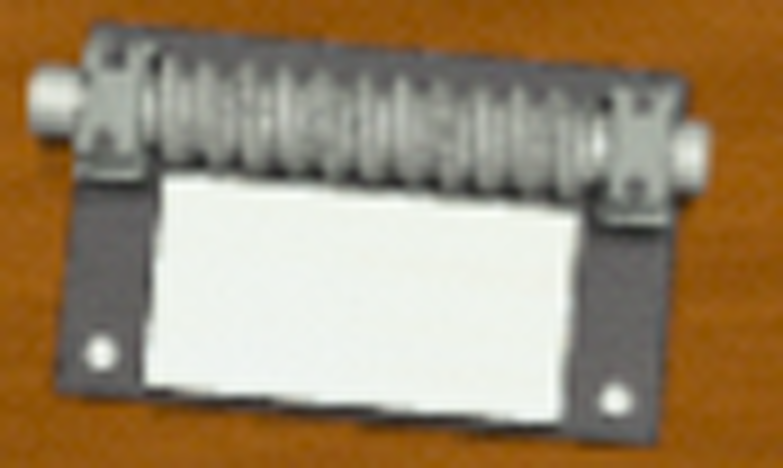

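The base and rest edges are clear at this scale. The two cameras agree on yaw to about 0.5°, and I'll use the wrist fit because the hand's own offset is in it. Next I'll move over the rest, set back from the thread, and descend to about 2 mm above it.

Emit:
servo_tool(
  steps=[
    [[0.2,0.1,0,0,0,0.1,1],[0.2,0.093,0,0,0,0.11,1],[0.083,0,-0.2,0,0,0,1],[0,0,-0.4,0,0,0,1],[0,0,-0.4,0,0,0,1],[0,0,-0.4,0,0,0,1],[0,0,-0.3,0,0,0,1],[0,0,-0.13,0,0,0,1],[0,0,0,0,0,0,1],[0,0,0,0,0,0,1]],
  ],
)

```text
time: 7.12
tcp_pos: [0.5597, -0.3111, 0.0671]
eef_rot: [0.001, 0.745, 0.667, 0.0]
force: [-0.3, 0.3, -0.0]
opening: 0.0097
gripper_force: 25.0
```

```bash
python3 - <<'E'
from h import *
import cv2
s=arm.get_state(); C=cam("wrist",s)
f=viewer.grab_frame("wrist"); cv2.imwrite("pics/w3_full.png",f[:,:,::-1])
print(s["time"],s["tcp_pos"].tolist(),s["eef_rot"].tolist(),s["opening"],s["force"],s["wrist_torque"])
c=f[110:335,215:415,::-1]
c=cv2.resize(c,None,fx=3.4,fy=3.4,interpolation=cv2.INTER_CUBIC)
c=cv2.rotate(c,cv2.ROTATE_90_COUNTERCLOCKWISE); print(c.shape)
cv2.imwrite("pics/w3.png",c[:590])
E
```

```text
7.125 [0.5597223098370802, -0.3111488583135171, 0.06708089775425438] [0.0005325478168389165, 0.7452989286732752, 0.6667302062187578, 0.00023542893577066358] 0.009702282391686847 [-0.25567214  0.25181141 -0.04842756] [-0.09126665 -0.06549069 -0.02148043]
(680, 765, 3)
```

View pics/w3.png

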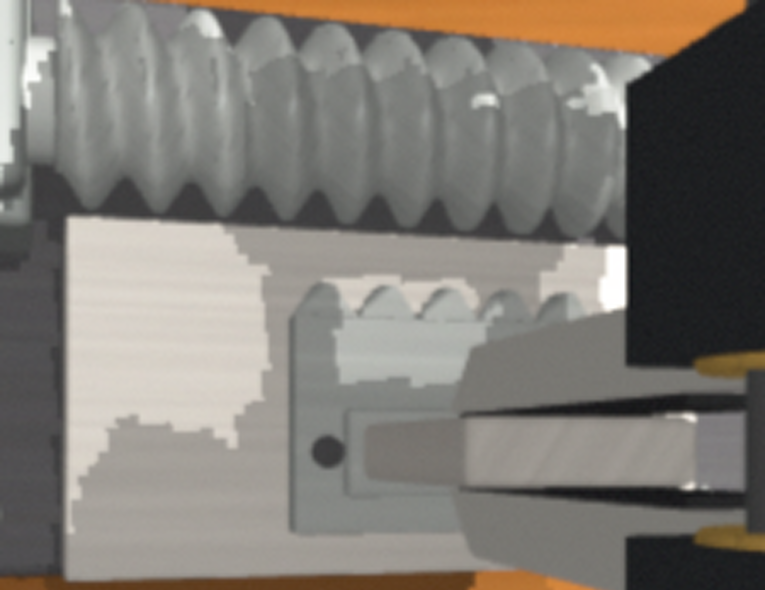

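Here the leaf's teeth are at X = 322, 385, 446, 507 and 563 (Y about 289), and the thread crests are at X = 92, 157, ... 583. I'll fit both.

```bash
python3 - <<'E'
import m; from m import *
s=dict(tcp_pos=np.array([0.5597223,-0.31114886,0.0670809]),eef_rot=np.array([.00053255,.7452989,.6667302,.00023543]))
m.C=cam("wrist",s); px=m.px=lambda X,Y:(215+200-.5-Y/3.4, 110-.5+X/3.4)
L=fit([(322,284,.0308,.024,.006),(385,287,.0308,.012,.006),(446,289,.0308,0,.006),(507,292,.0308,-.012,.006),(563,294,.0308,-.024,.006),(291,318,.025,.030,.006),(293,532,-.015,.030,.006)],[.55,-.31,-.11,.04])
cr=[(92,208),(157,211),(222,215),(287,219),(347,223),(409,226),(468,230),(522,233),(583,237)]
rest=[(66,216,-.019,.064,.037),(66,580,-.085,.064,.037)]
def r(p):
    o=[]
    for i,c in enumerate(cr): o+=list(np.subtract(proj(m.C,W(-.018+p[3],.06-.012*i,.04,p)),px(*c)))
    for c in rest: o+=list(np.subtract(proj(m.C,W(*c[2:],p[:3])),px(*c[:2])))
    return o
k=least_squares(r,[.62,-.31,-.11,0]); print(k.x,np.degrees(k.x[2]),np.round(np.reshape(k.fun,(-1,2)),1).tolist())
F=k.x; d=L[:2]-F[:2]; c,n=np.cos(F[2]),np.sin(F[2]); print("leaf in fixture",c*d[0]+n*d[1],-n*d[0]+c*d[1])
M=q(s["eef_rot"]).as_matrix(); print("tool y ang",np.degrees(np.arctan2(M[1,1],M[0,1])),M[:,2], "leaf-tcp",L[:2]-s["tcp_pos"][:2])
E
```

```text
[ 0.55911984 -0.31132444 -0.10779068  0.03848845] -6.175951140628355
[[-0.3, 0.4], [-0.0, 0.2], [-0.1, 0.1], [0.1, -0.6], [0.1, -0.3], [0.8, 0.2], [-0.6, -0.2]]
[ 6.20912770e-01 -3.12270153e-01 -1.13592408e-01 -1.57688447e-04] -6.508365539198528 [[0.0, -0.7], [-0.2, 0.1], [-0.2, 0.4], [-0.1, 0.0], [0.1, 0.6], [-0.1, 0.1], [0.1, -0.1], [0.0, 0.8], [0.3, -0.9], [0.4, 0.0], [-0.4, -0.3]]
leaf in fixture -0.061501889469022644 -0.006064501155012314
tool y ang -6.369570783919966 [ 1.06106583e-03 -4.79881301e-04 -9.99999322e-01] leaf-tcp [-0.00060246 -0.00017558]
```

Emit:
servo_tool(
  steps=[
    [[0,0,-0.03,0,0,-0.02,1],[0,0,-0.02,0,0,0,1],[0,0,0,0,0,0,1]],
  ],
)

```text
time: 7.55
tcp_pos: [0.5592, -0.3109, 0.0633]
eef_rot: [-0.0, 0.746, 0.666, -0.0]
force: [-0.3, 0.5, -2.0]
opening: 0.0101
gripper_force: 25.0
```

Emit:
servo_tool(
  steps=[
    [[0,0,-0.01,0,0,0,1],[0,0,0,0,0,0,1]],
  ],
)

```text
time: 7.8
tcp_pos: [0.5593, -0.3109, 0.0631]
eef_rot: [0.0, 0.746, 0.666, 0.0]
force: [-1.7, 0.7, 6.4]
opening: 0.0097
gripper_force: 25.0
```

The leaf is on the rest, with about 6 N of contact. Now I'll slide it forward.

Emit:
servo_tool(
  steps=[
    [[0.06,-0.007,0,0,0,0,1],[0.06,-0.007,0,0,0,0,1],[0.06,-0.007,0,0,0,0,1],[0.03,-0.003,0,0,0,0,1],[0,0,0,0,0,0,1]],
  ],
  grip_force=15,
)

```text
time: 8.43
tcp_pos: [0.572, -0.3126, 0.063]
eef_rot: [0.0, 0.746, 0.666, -0.0]
force: [-0.7, -0.4, 4.9]
opening: 0.0097
gripper_force: 15.0
```

Emit:
servo_tool(
  steps=[
    [[0.03,-0.003,0,0,0,0,1],[0.02,-0.002,0,0,0,0,1],[0,0,0,0,0,0,1]],
  ],
)

```text
time: 8.8
tcp_pos: [0.5748, -0.3129, 0.063]
eef_rot: [0.0, 0.746, 0.666, -0.0]
force: [-2.8, 1.1, 6.8]
opening: 0.0096
gripper_force: 15.0
```

Emit:
servo_tool(
  steps=[
    [[0.015,-0.002,0,0,0,0,1],[0.01,-0.001,0,0,0,0,1],[0,0,0,0,0,0,1]],
  ],
)

```text
time: 9.18
tcp_pos: [0.5762, -0.3131, 0.0631]
eef_rot: [0.0, 0.746, 0.666, -0.0]
force: [-3.6, 0.5, 6.8]
opening: 0.0099
gripper_force: 15.0
```

Emit:
servo_tool(
  steps=[
    [[0.015,-0.002,0,0,0,0,1],[0,0,0,0,0,0,1]],
  ],
)

```text
time: 9.43
tcp_pos: [0.5772, -0.3132, 0.0631]
eef_rot: [0.0, 0.746, 0.666, -0.0]
force: [-3.9, 0.7, 5.6]
opening: 0.01
gripper_force: 15.0
```

Emit:
servo_tool(
  steps=[
    [[0.015,-0.002,0,0,0,0,1],[0,0,0,0,0,0,1]],
  ],
)

```text
time: 9.68
tcp_pos: [0.5774, -0.3132, 0.063]
eef_rot: [-0.0, 0.746, 0.666, -0.001]
force: [-7.1, 0.8, 9.9]
opening: 0.0097
gripper_force: 15.0
```

Emit:
servo_tool(
  steps=[
    [[0.015,-0.002,0,0,0,0,1],[0,0,0,0,0,0,1]],
  ],
)

```text
time: 9.93
tcp_pos: [0.5776, -0.3134, 0.0631]
eef_rot: [-0.001, 0.746, 0.665, -0.001]
force: [-11.5, 3.0, 14.0]
opening: 0.0101
gripper_force: 15.0
```

The push stopped hard at about 18.3 mm of travel, so the leaf looks home. I'll ease the preload, release, and look.

Emit:
servo_tool(
  steps=[
    [[-0.01,0,0.01,0,0,0,1],[0,0,0,0,0,0,1],[0,0,0,0,0,0,0.8],[0,0,0,0,0,0,0.75],[0,0,0,0,0,0,0.7],[0,0,0,0,0,0,0.7],[0,0,0.3,0,0,0,0.7],[0,0,0.5,0,0,0,0.7],[0,0,0.5,0,0,0,0.7],[0,0,0.5,0,0,0,0.7],[-0.1,-0.3,0,0,0,0,0.7],[-0.1,-0.3,0,0,0,0,0.7],[-0.1,-0.3,0,0,0,0,0.7],[0,0,0,0,0,0,0.7],[0,0,0,0,0,0,0.7]],
  ],
)

```text
time: 11.8
tcp_pos: [0.5605, -0.3667, 0.1708]
eef_rot: [-0.0, 0.746, 0.666, 0.0]
force: [-0.3, 0.1, 0.6]
opening: 0.0283
gripper_force: 0.0
```

```bash
python3 - <<'E'
from h import *
import cv2
s=arm.get_state(); C=cam("wrist",s)
f=viewer.grab_frame("wrist"); cv2.imwrite("pics/w4_full.png",f[:,:,::-1])
print(s["time"],s["tcp_pos"].tolist(),s["eef_rot"].tolist(),s["opening"],s["force"])
u,v=proj(C,[.595,-.315,.045]); u0,v0=int(u-75),int(v-65); print(u0,v0)
c=cv2.resize(f[max(v0,0):v0+130,u0:u0+150,::-1],None,fx=4.6,fy=4.6,interpolation=cv2.INTER_CUBIC)
cv2.imwrite("pics/w4.png",c); print(c.shape)
E
```

```text
11.8 [0.560471781779617, -0.3666713461166393, 0.17080657900915475] [-0.00047542457298272036, 0.7462121612100999, 0.6657080196907657, 0.00013020378868632782] 0.028261768769855727 [-0.34500038  0.09773776  0.61056547]
239 78
(598, 690, 3)
```

View pics/w4.png

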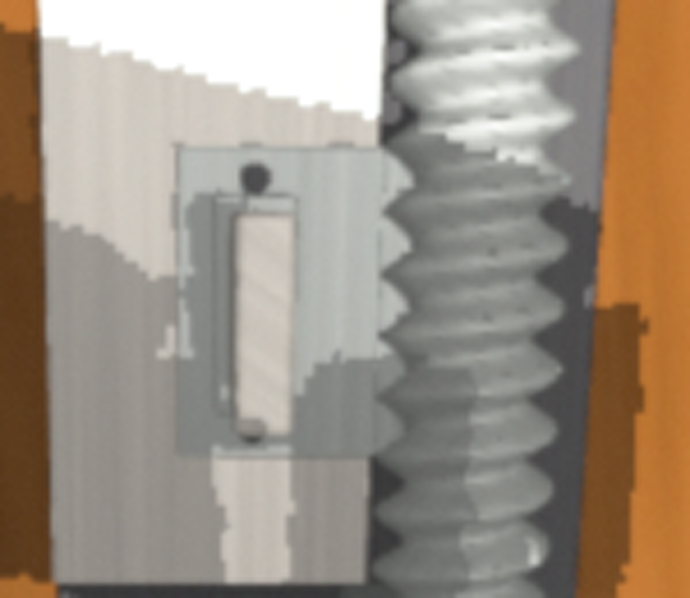

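Teeth and thread mesh, with crests alternating with teeth from (385,190) to (390,450). I'll check the numbers for depth, yaw and flatness from this picture.

```bash
python3 - <<'E'
import m; from m import *
s=dict(tcp_pos=np.array([0.56047178,-0.36667135,0.17080658]),eef_rot=np.array([-.00047542,.74621216,.66570802,.0001302]))
m.C=C=cam("wrist",s); m.px=lambda X,Y:(239-.5+X/4.6,78-.5+Y/4.6)
P=lambda X,Y,z: ray(C,*m.px(X,Y),z)
yaw=lambda a,b: np.degrees(np.arctan2(-(a-b)[0],(a-b)[1]))
bt,bb=P(178,146,.043),P(176,457,.043); print("leaf back yaw",yaw(bt,bb),np.linalg.norm(bt-bb))
print("rest back yaw",yaw(P(40,0,.037),P(52,582,.037)),"rest front", yaw(P(386,0,.037),P(369,582,.037)))
F=P(377,582,.037)
tt,tb=P(265,212,.098),P(265,436,.098);print("tab top",(tt+tb)/2, "yaw",yaw(tt,tb),np.linalg.norm(tt-tb))
a=np.radians(-6.5); ex=np.array([np.cos(a),np.sin(a),0]); ey=np.array([-np.sin(a),np.cos(a),0])
print("tab from blade",(bt+bb)/2+.015*ex)
o=np.array([.6209,-.3123,0])
for n,p in (("back+",bt),("back-",bb),("tabtop",(tt+tb)/2)): print(n,(p-o)@ex,(p-o)@ey)
E
```

```text
leaf back yaw -7.097768906327628 0.06019013909688086
rest back yaw -6.794650358065051 rest front -6.473574395597609
tab top [ 0.57676245 -0.31331084  0.098     ] yaw -5.8627064631804675 0.03585407830035437
tab from blade [ 0.57663405 -0.31336665  0.043     ]
back+ -0.05854667644101837 0.024022594282422476
back- -0.059174630911769055 -0.03616426904907645
tabtop -0.043739395442800026 -0.006000857017056675
```

```bash
python3 - <<'E'
import m; from m import *
import cv2
s=dict(tcp_pos=np.array([0.56047178,-0.36667135,0.17080658]),eef_rot=np.array([-.00047542,.74621216,.66570802,.0001302]))
C=cam("wrist",s)
g=cv2.imread("pics/w4_full.png").astype(float)
def edge(X0,X1,z,Y0,Y1):
    pts=[]
    for v in range(int(78+Y0/4.6),int(78+Y1/4.6)):
        u0,u1=int(239+X0/4.6),int(239+X1/4.6)+1
        d=np.abs(np.diff(g[v,u0:u1+1],axis=0)).sum(1)
        if d.max()<12: continue
        i=d.argmax(); w=d[max(i-1,0):i+2]; uu=u0+.5+max(i-1,0)+(w*np.arange(len(w))).sum()/w.sum()
        pts.append(ray(C,uu,v,z))
    p=np.array(pts)
    for _ in range(3):
        k=np.polyfit(p[:,1],p[:,0],1); r=p[:,0]-np.polyval(k,p[:,1]); p=p[np.abs(r)<max(2*r.std(),2e-4)]
    print(np.degrees(np.arctan(-k[0])),len(p),r.std())
edge(160,195,.043,150,450)   # leaf back
edge(30,62,.037,10,575)      # rest back
edge(360,395,.037,460,575)
edge(283,308,.098,220,430)   # tab top front
edge(226,246,.098,220,430)   # tab top back
C2=C
E
```

```text
-6.5902755259848 51 0.0004119348530436763
-6.660697181925772 123 0.00012590218983306252
-7.095943262698239 25 0.00011568541911224553
-7.087050050751103 42 0.00022502748822778425
-6.093298665886828 46 0.0002215032297078986
```

The leaf and rest are parallel to within 0.1°. The tab-top and blade positions agree, so it sits flat, and the depth is within about 0.3 mm of nominal. The gripper is clear, so I'm handing in.

```bash
python3 -c "
from workcell import arm
print(arm.job_done())"
```

```text
the job is handed in; nothing more can be done
None
```

The coarse 12 mm leaf is seated in the spindle thread, flat on the rest, parallel to it within about 0.1° and within about 0.3 mm of nominal depth; I let go and handed the job in at about 12 s, leaving the fine leaf and stopper alone.

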